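Stack the turned boxes and close each vessel with its own lid

ROBOT

A 6-joint arm with a two-finger parallel gripper is mounted at the origin on the work surface. World frame = base frame: x ahead of the robot, y to its left, z up, the work surface at z = 0. Lengths are in mm, angles in rad, forces in N, time in s.
With the tool pointing down it reaches from about 350 to 725 mm from the base axis. Payload 4.3 kg.
Tool frame: the origin (TCP) lies midway between the tips of the shut fingers; the grasp point (between the pads) lies 19 mm behind it; z points along the fingers, y is the line along which they close (so a half turn about z gives the same grasp; the last joint's range is limited). The gripper opens to 85 mm and grips with 20 to 120 N. Pads are 22 mm wide; open, the fingers measure 114 mm over their backs; the gripper's body (76 mm by 85 mm) begins 54 mm behind the grasp point. The pads swing forward as they close: fully open they stand 13 mm farther back than shut.
Start: joints at [-1.417, 0.377, 0.081, 1.274, 0, 1.46], TCP at [149.941, -555.144, 231.329] pointing down, gripper open.
Joint ranges: [-2.72, 2.72], [-0.84, 1.66], [-1.02, 1.22], [-1.77, 2.12], [-1.37, 1.28], [-3.14, 3.14]. Speed limits (rad/s): [2.57, 2.57, 3.14, 3.14, 3.14, 3.14].

INTERFACE

Orientations are given as a 3x3 rotation matrix whose columns are the frame's x, y, z axes.
In Python, from rig import ctrl gives the robot as it stands.
- The arm moves only by the shell command python3 -m inch 'ROWS' [FORCE]. ROWS is JSON, a list of rows, each a list of 7 numbers: the gripper's target within -1 to 1 (fully open at 1, half-way at 0, shut at -1), then the shift along the tool's x, y, z in mm, then the turn, a rotation vector about the tool's x, y, z in degrees. In form: [[fingers, tx, ty, tz, rx, ry, rz], ...]. A call has exactly 8 rows; each row shifts and turns the commanded pose from where the row before left it, along the tool's axes as they then stand; what a row does not reach is not made up. A row lasts 1/8 s, in which the tool goes at most 62.5 mm and 10.7 degrees, less where a joint would pass 70% of its speed; a pose out of reach is approached as far as the arm can. A call is refused whole if a number of a shift passes 62.5 or a number of a turn 10.7, either way. A call with a gripper value outside its range is refused whole. The fingers move at their own pace and stop on an object; FORCE is the grip in N (left out, the last holds). Time passes only in rows, so rows that do not move let the fingers close, or fill a call up. It gives the time, the measured TCP pose, the force, the opening and the grip force at its end, in the units of the state.
- ctrl.observe(): the state, without advancing time (a new reading comes with each control period).
- ctrl.snapshot(name): name is "scene" or "top" or "wrist"; returns (picture, depth): 420x560x3 uint8, red, green, blue; 420x560 float32, mm along the optical axis (not along the pixel's ray), 0 where there is no reading.
- ctrl.get_calibration(name): a dict with "vertical_fov" (degrees; the focal length in pixels is half the picture's height over the tangent of half this angle, whatever the lens; pixels are square), "cx", "cy" (the principal point, pixels), "world_to_cam" (4x4, takes a point from world to camera coordinates). Camera axes: x right, y up, looking along -z (the intrinsics and any distortion apply to the point x, -y, -z); pixel columns grow to the right and rows downward; lengths in mm; the calibration is good to about 2 mm. A picture is of the moment at which its call begins: read the wrist's pose just before it. get_calibration takes no time and is no camera call; for the wrist camera it gives the pose at the moment of the call.
- ctrl.finish_job(): hands the job in; it is judged then, once.
Trained networks look in the newest picture that a camera, given by its name, has taken for a name from the list of things; names that differ only in an ending like _2 or _b are one class to them, and where a whole thing is asked for, a point or a joint stands for the part that bears it (a point fixed in the world has none). Each returns a list of dicts, best first, with "confidence" (0 to 1); they miss things now and then, are a little off and sometimes report something else, mostly with a low value. They report only what shows in the picture. A call takes as long as a camera call.
- ctrl.trace(label, camera): "region" (420x560 bool, what is visible of it) and "position" ([column, row] in pixels, amid what is visible of it).
The state is a dict: "t": time; "joint_positions": joint angles; "joint_velocities": joint speeds; "joint_torque": joint torques, N m; "tcp_pos": TCP position; "tool_rot": TCP orientation; "ft_force": force on the tool from outside, world axes, zero at the start; "ft_torque": the same for the moment, N m; "finger_gap": finger opening in mm; "grip_force": force on a finger pad.
Only numpy, scipy, OpenCV 4.12 (cv2) and the standard library are available. Lean on these libraries where they do the work, as an engineer would, in place of code of your own. Each camera call takes 0.05 s, during which the arm holds its last target. There are 200 camera calls.

TASK

Build up the tower of turned boxes on the dark wooden plinth from the bottom: first the large box, then the middle one seated in its top, then the small one, and then close the small box with the narrow lid that fits its mouth. The other, slightly wider lid goes into the mouth of the white jar, before or after, whichever suits you. Keep the boxes upright and set every piece down rather than dropping it, fully seated, and leave the tusk tip and the loupe standing where they are.

Things in the scene. Friction and masses are not known exactly. Their poses are not given: they have to be found in the camera images.
- box_large: The largest round turned box, 66 mm across, 46 mm tall; its top has a round recess 60 mm across and 6 mm deep, whose floor, 40 mm above its underside, takes the middle box. Origin: centre of its underside, z up; round, so yaw does not matter. Loose, bone-coloured, about 140 g.
- box_middle: The middle round turned box, 54 mm across, 46 mm tall; its top has a round recess 48 mm across and 6 mm deep, whose floor, 40 mm above its underside, takes the small box. Origin: centre of its underside, z up; round, so yaw does not matter. Loose, bone-coloured, about 100 g.
- box_small: The small round turned box, 42 mm across, 44 mm tall; its top has a round recess 34 mm across and 14 mm deep, its mouth, which takes the narrow lid. Origin: centre of its underside, z up; round, so yaw does not matter. Loose, bone-coloured, about 70 g.
- lid_narrow: The narrower lid, 40 mm tall: round plug 29 mm across and 8 mm deep, above it a flange 40 mm across and 6 mm thick, then an upright knob 16 mm across and 26 mm tall. Lies plug down. Fits the small box's 34 mm mouth; seated, its flange rests on the rim (origin 8 mm below the rim). Origin: centre of underside, z up. Loose, bone-coloured, round, 35 g.
- lid_wide: The slightly wider lid, 40 mm tall: round plug 36 mm across and 8 mm deep, above it a flange 46 mm across and 6 mm thick, then an upright knob 16 mm across and 26 mm tall. Lies plug down. Fits the jar's 41.5 mm mouth, too wide for the small box; seated, its flange rests on the rim (origin 8 mm below the rim). Origin: centre of underside, z up. Loose, bone-coloured, round, 42 g.
- plinth: Dark wooden round plinth, fixed, 96 mm across, 18 mm tall, with a round recess 72 mm across and 6 mm deep for the large box (recess floor 12 mm above the table). Origin: centre of its underside, z up.
- jar: White ceramic round jar, fixed, 52 mm across, 44 mm tall, open mouth 41.5 mm across and 30 mm deep. Origin: centre of its underside, z up.
- tusk_tip: Bystander: a yellowish blunt cone (end of a tusk) standing on its 32 mm wide base, 58 mm tall, loose. Origin: centre of its underside, z up.
- loupe: Bystander: a black round loupe with a steel ring on top, 38 mm across, 24 mm tall, loose. Origin: centre of its underside, z up.

How it is judged:
By the outcome, as a careful person would: the job done as asked, in the order asked, and still so for the second after the job is handed in, with the robot touching nothing.
It also fails if it takes over 144 s, if anything falls off the work surface, if the arm or the gripper's body presses on something with over 40 N, if the wrist force passes 120 N, or if a joint passes its speed limit or range.

## Working session

There is one attempt and no reset: what is moved stays moved. The work goes in short steps, Python scripts to look and compute and a shell command to move; the robot and the scene stay as the last step left them, time stands still between calls to the robot, and variables do not carry over. Pictures are saved under pics/ and viewed, at most 14 in all, crops included, and the job is handed in when it is done.

```bash
ls; mkdir -p pics
cat > h.py <<'E'
import numpy as np, cv2
from rig import ctrl
def shot(n,save=None):
    c=ctrl.get_calibration(n); p,d=ctrl.snapshot(n)
    if save: cv2.imwrite('pics/'+save,p[:,:,::-1])
    return c,p,d
def pts(c,d,mask):
    f=d.shape[0]/2/np.tan(np.radians(c['vertical_fov'])/2)
    r,q=np.nonzero(mask&(d>0)); z=d[r,q]
    P=np.c_[(q-c['cx'])/f*z,-(r-c['cy'])/f*z,-z,np.ones(len(z))]
    return (np.linalg.inv(np.array(c['world_to_cam']))@P.T).T[:,:3]
E
python3 - <<'E'
from h import *
for n in('scene','top'):
    c,p,d=shot(n,n+'1.png'); print(n,{k:(v if k!='world_to_cam' else np.round(v,2).tolist()) for k,v in c.items()})
    for l in 'box_large box_middle box_small lid_narrow lid_wide plinth jar tusk_tip loupe'.split():
        for t in ctrl.trace(l,n)[:3]:
            P=pts(c,d,t['region'])
            if len(P)==0: print(l,'none');continue
            zt=np.percentile(P[:,2],97); T=P[P[:,2]>zt-6]
            (cx,cy),r=cv2.minEnclosingCircle(T[:,:2].astype(np.float32))
            print(l,round(t['confidence'],2),np.round(t['position']),'n',len(P),'ztop',round(zt,1),'c',round(cx,1),round(cy,1),'r',round(r,1),'med',np.round(np.median(P,0),1))
print(ctrl.observe())
E
```

```text
pics
scene {'vertical_fov': 47.669539528303204, 'cx': 273.44094463977234, 'cy': 210.9552288814126, 'world_to_cam': [[-0.24, 0.97, 0.02, 136.13], [-0.82, -0.21, 0.53, 417.52], [0.52, 0.11, 0.85, -1179.62], [0.0, 0.0, 0.0, 1.0]]}
box_middle 0.87 [324. 287.] n 1069 ztop 47.7 c 653.7 112.7 r 27.7 med [659.5 112.4  41.1]
box_small 0.91 [242. 162.] n 551 ztop 45.7 c 428.5 -93.2 r 21.9 med [433.  -93.2  32.7]
lid_narrow 0.7 [271. 228.] n 356 ztop 41.8 c 561.2 -10.5 r 8.3 med [565.1  -8.5  15.3]
lid_wide 0.84 [346. 186.] n 399 ztop 41.5 c 432.1 110.6 r 9.5 med [437.6 109.   15.2]
plinth 0.58 [450. 230.] n 2048 ztop 20.6 c 476.7 312.4 r 48.7 med [480.  312.3  14. ]
jar 0.68 [124. 178.] n 848 ztop 45.6 c 531.3 -310.4 r 26.9 med [ 531.3 -308.8   27.9]
jar 0.61 [447. 231.] n 2059 ztop 20.6 c 476.7 312.4 r 48.7 med [479.8 312.   14.1]
tusk_tip 0.83 [290. 182.] n 340 ztop 58.0 c 451.7 0.9 r 8.2 med [458.8   2.4  30.8]
loupe 0.76 [259. 279.] n 445 ztop 27.2 c 654.1 -7.6 r 16.4 med [659.7  -5.9  24. ]
top {'vertical_fov': 44.73241908736931, 'cx': 276.5292365355965, 'cy': 206.13279498561175, 'world_t
[... 1202 characters left out ...]
,  1.46051182e+00]), 'joint_velocities': array([-0.00146575,  0.00027501,  0.00165624,  0.00024374,  0.00170091,
       -0.00017465]), 'joint_torque': array([-9.76137562e-04, -4.63530529e+01,  2.70162857e+01,  2.59020644e-04,
       -5.82338180e-05, -1.63279600e-05]), 'tcp_pos': array([ 149.92284337, -555.15424569,  231.34961329]), 'tool_rot': array([[ 9.65412728e-01,  2.60726414e-01, -3.17632020e-05],
       [ 2.60726408e-01, -9.65412721e-01, -1.35560096e-04],
       [-6.60086969e-05,  1.22589936e-04, -9.99999990e-01]]), 'ft_force': array([ 0.12528723,  0.53066653, -0.1354131 ]), 'ft_torque': array([-0.04084516,  0.00694931, -0.02628503]), 'grip_force': 0.0, 'finger_gap': 85.70779839011136}
```

View pics/top1.png

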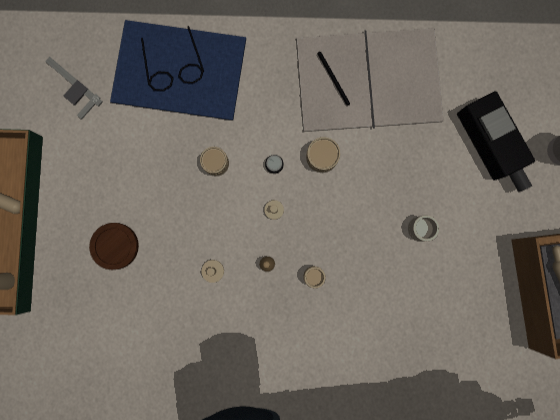

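```bash
python3 -m inch '[[1,0,0,-5,0,0,-10.3],[1,0,0,-5,0,0,-10.3],[1,0,0,-5,0,0,-10.3],[1,0,0,-5,0,0,-10.3],[1,0,0,-5,0,0,-10.3],[1,0,0,-5,0,0,-10.3],[1,0,0,-5,0,0,-10.3],[1,0,0,-5,0,0,-10.3]]' 50; python3 -m inch '[[1,0,0,-5,0,0,-10.3],[1,0,0,-5,0,0,-10.3],[1,0,0,-5,0,0,-10.3],[1,0,0,-5,0,0,-10.3],[1,0,0,-5,0,0,-10.3],[1,0,0,-5,0,0,-10.3],[1,0,0,-5,0,0,-10.3],[1,0,0,-5,0,0,-10.3]]'; python3 -c "
from h import *
o=ctrl.observe();print(o['tool_rot'].round(3),o['joint_positions'].round(2))"
```

```text
t: 2.0
tcp_pos: [149.9, -555.1, 271.5]
tool_rot: [[-0.137, 0.991, 0.0], [0.991, 0.137, -0.0], [-0.0, -0.0, -1.0]]
ft_force: [0.3, -0.6, -1.1]
finger_gap: 85.4
grip_force: 0.0
t: 3.0
tcp_pos: [149.9, -555.2, 311.5]
tool_rot: [[-1.0, -0.004, 0.0], [-0.004, 1.0, -0.0], [-0.0, -0.0, -1.0]]
ft_force: [-0.7, 0.3, -0.3]
finger_gap: 85.3
grip_force: 0.0
[[-1.    -0.004  0.   ]
 [-0.004  1.    -0.   ]
 [-0.    -0.    -1.   ]] [-1.42  0.38  0.29  1.48  0.   -1.42]
```

The top view agrees with the networks: plinth (114,246), jar (425,229), large box (323,154), middle (213,162), small (314,277), lids (272,209) and (211,270), tusk (266,264), loupe (274,163). Moving over the large box.

```bash
python3 -m inch '[[1,-32.5,28,4,0,0,-0.2],[1,-32.5,28,4,0,0,0],[1,-32.5,28,4,0,0,0],[1,-32.5,28,4,0,0,0],[1,-32.5,28,4,0,0,0],[1,-32.5,28,4,0,0,0],[1,-32.5,28,4,0,0,0],[1,-32.5,28,4,0,0,0]]'; python3 -m inch '[[1,-32.5,28,4,0,0,0],[1,-32.5,28,4,0,0,0],[1,-32.5,28,4,0,0,0],[1,-32.5,28,4,0,0,0],[1,-32.5,28,4,0,0,0],[1,-32.5,28,4,0,0,0],[1,-32.5,28,4,0,0,0],[1,-32.5,28,4,0,0,0]]'
cat >> h.py <<'E'
def rep(n,labels,save=None):
    c,p,d=shot(n,save)
    for l in labels:
        for t in ctrl.trace(l,n)[:2]:
            P=pts(c,d,t['region'])
            if len(P)<30: print(l,'few');continue
            zt=np.percentile(P[:,2],97); T=P[P[:,2]>zt-4]
            (cx,cy),r=cv2.minEnclosingCircle(T[:,:2].astype(np.float32))
            A=np.c_[T[:,:2],np.ones(len(T))]
            h=cv2.convexHull(T[:,:2].astype(np.float32))[:,0]
            s=np.linalg.lstsq(np.c_[2*h,np.ones(len(h))],(h**2).sum(1),rcond=None)[0]
            print(l,round(t['confidence'],2),np.round(t['position']),'n',len(P),'ztop',round(zt,1),'c',round(cx,1),round(cy,1),'r',round(r,1),'hull',s[:2].round(1))
E
python3 -c "
from h import *
rep('wrist',['box_large','loupe','lid_narrow','box_middle'],'w1.png')
c=ctrl.get_calibration('wrist');print(np.linalg.inv(c['world_to_cam']).round(2))"
```

```text
t: 4.0
tcp_pos: [410.6, -329.8, 279.3]
tool_rot: [[-1.0, -0.002, 0.0], [-0.002, 1.0, -0.0], [-0.0, -0.0, -1.0]]
ft_force: [0.0, -0.1, 0.1]
finger_gap: 85.4
grip_force: 0.0
t: 5.0
tcp_pos: [670.2, -105.2, 247.2]
tool_rot: [[-1.0, -0.002, 0.0], [-0.002, 1.0, -0.0], [-0.0, -0.0, -1.0]]
ft_force: [0.8, -0.6, -0.2]
finger_gap: 85.5
grip_force: 0.0
box_large 0.7 [289. 184.] n 3776 ztop 46.4 c 674.1 -105.0 r 32.9 hull [ 674.1 -105.2]
loupe 0.81 [381. 164.] n 1130 ztop 25.8 c 655.7 -7.4 r 16.1 hull [655.6  -7.2]
lid_narrow 0.96 [387.  70.] n 1435 ztop 40.7 c 561.8 -9.6 r 8.0 hull [561.8  -9.7]
box_middle 0.83 [506. 165.] n 3586 ztop 46.4 c 654.7 113.1 r 27.3 hull [655.  113.1]
[[-0.0000e+00 -9.6000e-01 -2.6000e-01  6.0285e+02]
 [ 1.0000e+00 -0.0000e+00 -0.0000e+00 -1.0641e+02]
 [ 0.0000e+00 -2.6000e-01  9.6000e-01  3.8963e+02]
 [ 0.0000e+00  0.0000e+00  0.0000e+00  1.0000e+00]]
```

View pics/w1.png

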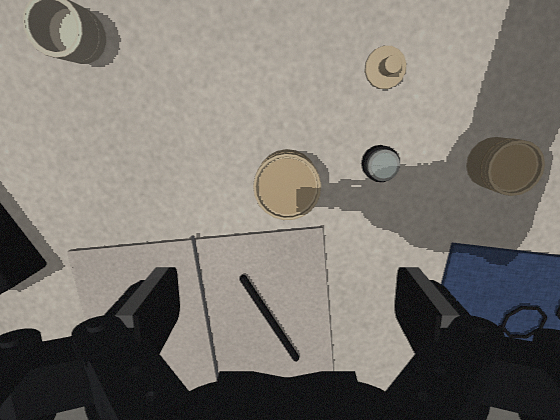

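The wrist picture shows the large box at (288,184), the loupe at (381,163), the narrow lid at (387,66), the middle box at (506,165) and the jar top left. All three cameras agree within 2–3 mm. Grasping the large box.

```bash
python3 -m inch '[[1,-2.8,0.2,45,0,0,0],[1,0,0,45,0,0,0],[1,0,0,45,0,0,0],[1,0,0,45,0,0,0],[1,0,0,30,0,0,0],[1,0,0,20,0,0,0],[1,0,0,7,0,0,0],[1,0,0,0,0,0,0]]' 50; python3 -m inch '[[-1,0,0,0,0,0,0],[-1,0,0,0,0,0,0],[-1,0,0,0,0,0,0],[-1,0,0,0,0,0,0],[-1,0,0,0,0,0,0],[-1,0,0,0,0,0,0],[-1,0,0,0,0,0,0],[-1,0,0,0,0,0,0]]'
```

```text
t: 6.25
tcp_pos: [671.6, -106.8, 10.8]
tool_rot: [[-1.0, -0.001, 0.0], [-0.001, 1.0, -0.0], [-0.0, -0.0, -1.0]]
ft_force: [-0.7, 1.0, 0.6]
finger_gap: 85.4
grip_force: 0.0
t: 7.25
tcp_pos: [673.4, -106.5, 12.4]
tool_rot: [[-1.0, -0.002, 0.003], [-0.002, 1.0, -0.001], [-0.003, -0.001, -1.0]]
ft_force: [-1.6, -0.5, 6.2]
finger_gap: 64.6
grip_force: 55.9
```

```bash
python3 -m inch '[[-1,0,0,-4,0,0,0],[-1,0,0,-10,0,0,0],[-1,0,0,-16,0,0,0],[-1,0,0,-20,0,0,0],[-1,0,0,-20,0,0,0],[-1,0,0,-16,0,0,0],[-1,4,8,-8,0,0,0],[-1,8,16,0,0,0,0]]'; python3 -m inch '[[-1,16,34,0,0,0,0],[-1,20,43,0,0,0,0],[-1,20,43,0,0,0,0],[-1,20,43,0,0,0,0],[-1,20,43,0,0,0,0],[-1,20,43,0,0,0,0],[-1,20,43,0,0,0,0],[-1,20,43,0,0,0,0]]';python3 -m inch '[[-1,20,43,0,0,0,0],[-1,15,30,0,0,0,0],[-1,8,18,0,0,0,0],[-1,4,10,0,0,0,0],[-1,0,0,0,0,0,0],[-1,0,0,0,0,0,0],[-1,0,0,0,0,0,0],[-1,0,0,0,0,0,0]]'; python3 -c "
from h import *
rep('wrist',['box_large','plinth','box_middle'],'w2.png')
rep('top',['box_large','plinth'])
o=ctrl.observe();print(o['tool_rot'].round(4),o['tcp_pos'])"
```

```text
t: 8.25
tcp_pos: [660.1, -81.7, 104.9]
tool_rot: [[-1.0, -0.001, 0.001], [-0.001, 1.0, -0.0], [-0.001, -0.0, -1.0]]
ft_force: [0.9, -0.4, -1.9]
finger_gap: 64.4
grip_force: 55.4
t: 9.25
tcp_pos: [500.4, 254.3, 103.3]
tool_rot: [[-1.0, -0.003, -0.002], [-0.003, 1.0, -0.0], [0.002, -0.0, -1.0]]
ft_force: [0.5, 0.8, -1.6]
finger_gap: 64.2
grip_force: 55.4
t: 10.25
tcp_pos: [456.4, 353.0, 104.3]
tool_rot: [[-1.0, -0.001, 0.0], [-0.001, 1.0, -0.0], [-0.0, -0.0, -1.0]]
ft_force: [-0.1, 0.1, -1.9]
finger_gap: 64.5
grip_force: 55.5
box_large 0.69 [288. 295.] n 27043 ztop 138.0 c 457.6 353.2 r 33.1 hull [456.8 353. ]
plinth 0.93 [204. 211.] n 6171 ztop 18.8 c 461.4 309.4 r 51.7 hull [475.6 316.7]
box_large 0.66 [ 75. 246.] n 484 ztop 156.6 c 455.7 312.2 r 27.6 hull [455.  313.2]
plinth 0.65 [112. 243.] n 1736 ztop 19.7 c 475.3 312.7 r 47.7 hull [475.3 312.5]
[[-1.e+00 -2.e-03  0.e+00]
 [-2.e-03  1.e+00 -1.e-04]
 [-0.e+00 -1.e-04 -1.e+00]] [456.03901065 353.55260014 104.2518966 ]
```

View pics/w2.png

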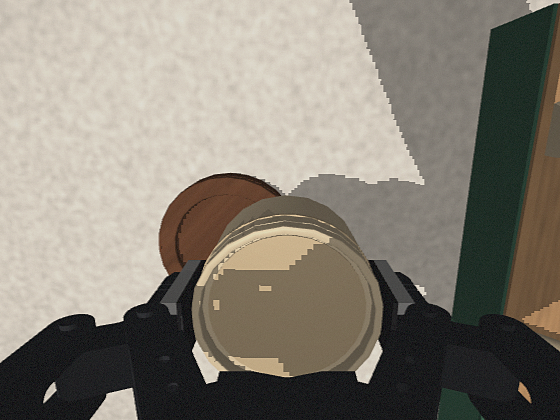

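The large box hangs level in the grip at (288,300), with the plinth at (204,211) beside it. I overshot by about 20 and 40 mm, so I'll correct that and lower.

```bash
python3 -m inch '[[-1,-5,-10,0,0,0,0],[-1,-10,-20,0,0,0,0],[-1,-5.3,-10.8,0,0,0,0],[-1,0,0,20,0,0,0],[-1,0,0,25,0,0,0],[-1,0,0,15,0,0,0],[-1,0,0,8,0,0,0],[-1,0,0,0,0,0,0]]'; python3 -m inch '[[-1,0,0,2,0,0,0],[-1,0,0,2,0,0,0],[-1,0,0,2,0,0,0],[-1,0,0,1,0,0,0],[-1,0,0,1,0,0,0],[-1,0,0,1,0,0,0],[-1,0,0,0,0,0,0],[-1,0,0,0,0,0,0]]'
```

```text
t: 11.6
tcp_pos: [476.2, 312.7, 36.0]
tool_rot: [[-1.0, -0.002, -0.001], [-0.002, 1.0, -0.0], [0.001, -0.0, -1.0]]
ft_force: [0.7, -0.0, -0.5]
finger_gap: 64.6
grip_force: 55.5
t: 12.6
tcp_pos: [476.4, 312.8, 27.2]
tool_rot: [[-1.0, -0.002, -0.0], [-0.002, 1.0, -0.0], [0.0, -0.0, -1.0]]
ft_force: [0.8, 0.5, -0.9]
finger_gap: 64.5
grip_force: 55.5
```

```bash
python3 -m inch '[[-1,0,0,0.7,0,0,0],[-1,0,0,0.7,0,0,0],[-1,0,0,0.7,0,0,0],[-1,0,0,0.7,0,0,0],[-1,0,0,0.7,0,0,0],[-1,0,0,0.5,0,0,0],[-1,0,0,0,0,0,0],[-1,0,0,0,0,0,0]]'
```

```text
t: 13.6
tcp_pos: [476.3, 312.7, 24.4]
tool_rot: [[-1.0, -0.002, 0.0], [-0.002, 1.0, -0.0], [-0.0, -0.0, -1.0]]
ft_force: [-4.1, -1.2, 7.6]
finger_gap: 64.5
grip_force: 56.5
```

Contact came at the predicted height, so the box is on the recess floor. Releasing and checking.

```bash
python3 -m inch '[[0.7,0,0,0,0,0,0],[0.8,0,0,0,0,0,0],[0.9,0,0,0,0,0,0],[1,0,0,0,0,0,0],[1,0,0,0,0,0,0],[1,0,0,-25,0,0,0],[1,0,0,-40,0,0,0],[1,0,0,-40,0,0,0]]'; python3 -m inch '[[1,0,0,-50,0,0,0],[1,0,0,-50,0,0,0],[1,0,0,-20,0,0,0],[1,0,-10,0,0,0,0],[1,-10,-30,0,0,0,0],[1,-20,-30,0,0,0,0],[1,-25,-30,0,0,0,0],[1,-10,-10,0,0,0,0]]'; python3 -c "
from h import *
rep('wrist',['box_large','plinth'],'w3.png')
rep('top',['box_large','plinth'])
rep('scene',['box_large','plinth'])"
```

```text
t: 14.6
tcp_pos: [476.1, 312.6, 129.1]
tool_rot: [[-1.0, -0.002, -0.001], [-0.002, 1.0, -0.0], [0.001, -0.0, -1.0]]
ft_force: [0.3, 0.3, 0.3]
finger_gap: 85.4
grip_force: 0.0
t: 15.6
tcp_pos: [541.7, 200.6, 246.2]
tool_rot: [[-1.0, 0.001, -0.003], [0.001, 1.0, -0.001], [0.003, -0.001, -1.0]]
ft_force: [0.2, 0.8, 0.1]
finger_gap: 85.6
grip_force: 0.0
box_large 0.85 [412. 115.] n 5097 ztop 58.4 c 477.9 312.8 r 33.0 hull [477.8 312.7]
plinth 0.91 [368. 108.] n 2752 ztop 19.4 c 478.1 313.5 r 47.9 hull [478.1 313.3]
box_large 0.94 [109. 246.] n 1107 ztop 58.1 c 474.7 311.8 r 33.6 hull [474.9 312. ]
box_large 0.47 [129. 250.] n 641 ztop 20.2 c 474.9 312.2 r 47.7 hull [474.9 311.8]
plinth 0.56 [130. 253.] n 633 ztop 20.3 c 475.1 312.1 r 47.6 hull [475.2 311.9]
box_large 0.94 [453. 221.] n 1406 ztop 59.5 c 476.2 312.1 r 33.8 hull [476.4 311.9]
box_large 0.59 [325. 289.] n 1044 ztop 47.6 c 654.0 112.2 r 27.0 hull [654.2 112.7]
plinth 0.95 [441. 242.] n 807 ztop 20.8 c 477.8 311.9 r 48.0 hull [477.9 312.4]
```

View pics/w3.png

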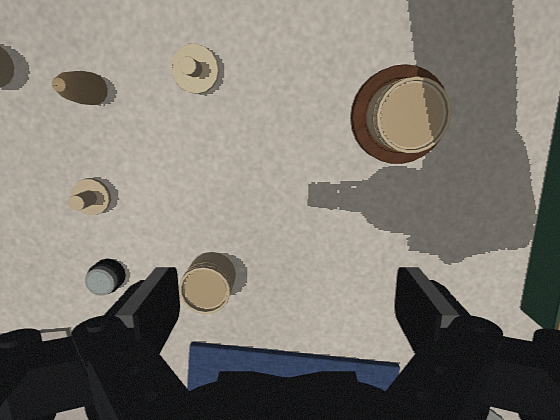

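The large box sits centred in the plinth at (412,115), top at 58 mm; the middle box is at (207,285). Next the middle box.

```bash
python3 -m inch '[[1,-25,-20,0,0,0,0],[1,-40,-32,10,0,0,0],[1,-32,-25,30,0,0,0],[1,-12.3,-10,50,0,0,0],[1,-3,-2.5,50,0,0,0],[1,0,0,40,0,0,0],[1,0,0,20,0,0,0],[1,0,0,0,0,0,0]]'; python3 -m inch '[[1,0,0,15,0,0,0],[1,0,0,12,0,0,0],[1,0,0,6,0,0,0],[1,0,0,0,0,0,0],[1,0,0,0,0,0,0],[1,0,0,0,0,0,0],[1,0,0,0,0,0,0],[1,0,0,0,0,0,0]]'
```

```text
t: 17.05
tcp_pos: [652.0, 114.1, 46.2]
tool_rot: [[-1.0, -0.003, -0.004], [-0.003, 1.0, -0.0], [0.004, -0.0, -1.0]]
ft_force: [-0.5, -0.2, -0.3]
finger_gap: 85.4
grip_force: 0.0
t: 18.05
tcp_pos: [654.2, 113.6, 15.5]
tool_rot: [[-1.0, -0.002, 0.0], [-0.002, 1.0, -0.0], [-0.0, -0.0, -1.0]]
ft_force: [-0.4, -0.2, -0.3]
finger_gap: 85.4
grip_force: 0.0
```

```bash
python3 -m inch '[[1,0.6,0,4,0,0,0],[-1,0,0,0,0,0,0],[-1,0,0,0,0,0,0],[-1,0,0,0,0,0,0],[-1,0,0,0,0,0,0],[-1,0,0,0,0,0,0],[-1,0,0,0,0,0,0],[-1,0,0,0,0,0,0]]' 45; python3 -m inch '[[-1,0,0,-4,0,0,0],[-1,0,0,-12,0,0,0],[-1,0,0,-20,0,0,0],[-1,0,0,-25,0,0,0],[-1,0,0,-25,0,0,0],[-1,0,0,-20,0,0,0],[-1,0,0,-10,0,0,0],[-1,0,0,-4,0,0,0]]'
```

```text
t: 19.05
tcp_pos: [653.6, 113.6, 11.3]
tool_rot: [[-1.0, -0.002, 0.0], [-0.002, 1.0, -0.0], [-0.0, -0.0, -1.0]]
ft_force: [-0.3, 0.5, 1.0]
finger_gap: 52.9
grip_force: 47.3
t: 20.05
tcp_pos: [653.8, 113.7, 132.1]
tool_rot: [[-1.0, -0.002, 0.001], [-0.002, 1.0, 0.0], [-0.001, 0.0, -1.0]]
ft_force: [0.0, -0.2, -1.8]
finger_gap: 53.0
grip_force: 47.3
```

```bash
python3 -m inch '[[-1,10,11,0,0,0,0],[-1,25,28,0,0,0,0],[-1,33,37,0,0,0,0],[-1,36,41,0,0,0,0],[-1,33,37,0,0,0,0],[-1,25,28,0,0,0,0],[-1,12,13,0,0,0,0],[-1,3.4,4,0,0,0,0]]'; python3 -m inch '[[-1,0,0,0,0,0,0],[-1,0,0,0,0,0,0],[-1,0,0,10,0,0,0],[-1,0,0,20,0,0,0],[-1,0,0,15,0,0,0],[-1,0,0,5,0,0,0],[-1,0,0,0,0,0,0],[-1,0,0,0,0,0,0]]'; python3 -c "
from h import *
rep('wrist',['box_middle','box_large'])"
```

```text
t: 21.05
tcp_pos: [474.6, 312.6, 130.7]
tool_rot: [[-1.0, -0.003, -0.001], [-0.003, 1.0, -0.001], [0.001, -0.001, -1.0]]
ft_force: [-0.4, -1.2, -1.9]
finger_gap: 52.9
grip_force: 47.4
t: 22.05
tcp_pos: [476.3, 312.5, 81.9]
tool_rot: [[-1.0, -0.002, 0.001], [-0.002, 1.0, 0.0], [-0.001, 0.0, -1.0]]
ft_force: [0.5, 0.7, -1.2]
finger_gap: 52.7
grip_force: 47.4
box_middle 0.88 [287. 300.] n 20272 ztop 116.8 c 477.6 312.7 r 27.2 hull [477.  312.6]
```

```bash
python3 -m inch '[[-1,0,0,4,0,0,0],[-1,0,0,5,0,0,0],[-1,0,0,3,0,0,0],[-1,0,0,2,0,0,0],[-1,0,0,1.5,0,0,0],[-1,0,0,1,0,0,0],[-1,0,0,0.5,0,0,0],[-1,0,0,0,0,0,0]]'; python3 -m inch '[[-1,0,0,0.4,0,0,0],[-1,0,0,0.4,0,0,0],[-1,0,0,0.4,0,0,0],[-1,0,0,0.4,0,0,0],[-1,0,0,0.4,0,0,0],[-1,0,0,0,0,0,0],[-1,0,0,0,0,0,0],[-1,0,0,0,0,0,0]]'
```

```text
t: 23.2
tcp_pos: [475.7, 312.3, 64.3]
tool_rot: [[-1.0, -0.002, 0.0], [-0.002, 1.0, -0.0], [-0.0, -0.0, -1.0]]
ft_force: [-0.1, -0.1, -2.2]
finger_gap: 52.5
grip_force: 47.4
t: 24.2
tcp_pos: [475.7, 312.3, 63.3]
tool_rot: [[-1.0, -0.002, 0.001], [-0.002, 1.0, 0.0], [-0.001, 0.0, -1.0]]
ft_force: [-2.8, -1.4, 7.7]
finger_gap: 52.7
grip_force: 48.3
```

```bash
python3 -m inch '[[0.4,0,0,0,0,0,0],[0.6,0,0,0,0,0,0],[0.8,0,0,0,0,0,0],[1,0,0,0,0,0,0],[1,0,0,-10,0,0,0],[1,0,0,-35,0,0,0],[1,0,0,-45,0,0,0],[1,0,0,-50,0,0,0]]'; python3 -m inch '[[1,0,-10,-15,0,0,0],[1,4,-35,0,0,0,0],[1,8,-50,0,0,0,0],[1,8,-55,0,0,0,0],[1,8,-58,0,0,0,0],[1,8,-58,0,0,0,0],[1,7,-55,0,0,0,0],[1,4,-50,0,0,0,0]]';  python3 -m inch '[[1,1,-25,10,0,0,0],[1,0,-10,30,0,0,0],[1,0,0,30,0,0,0],[1,0,0,15,0,0,0],[1,0,0,0,0,0,0],[1,0,0,0,0,0,0],[1,0,0,0,0,0,0],[1,0,0,0,0,0,0]]'; python3 -c "
from h import *
rep('top',['box_middle','box_large','plinth','box_small'],'t2.png')
rep('wrist',['box_small'],'w4.png')"
```

```text
t: 25.2
tcp_pos: [475.3, 312.1, 203.9]
tool_rot: [[-1.0, -0.002, -0.0], [-0.002, 1.0, -0.0], [0.0, -0.0, -1.0]]
ft_force: [0.1, -0.6, -0.5]
finger_gap: 85.6
grip_force: 0.0
t: 26.2
tcp_pos: [428.3, -60.7, 217.1]
tool_rot: [[-1.0, -0.001, -0.0], [-0.001, 1.0, -0.0], [0.0, -0.0, -1.0]]
ft_force: [0.5, -0.1, -1.0]
finger_gap: 85.6
grip_force: 0.0
t: 27.2
tcp_pos: [429.0, -94.0, 132.9]
tool_rot: [[-1.0, -0.002, 0.001], [-0.002, 1.0, -0.001], [-0.001, -0.001, -1.0]]
ft_force: [0.3, -1.3, -0.1]
finger_gap: 85.5
grip_force: 0.0
box_middle 0.87 [ 99. 251.] n 791 ztop 98.2 c 475.3 311.3 r 27.3 hull [475.4 311.3]
box_middle 0.48 [267. 264.] n 198 ztop 57.4 c 449.0 -0.1 r 6.8 hull [4.489e+02 1.000e-01]
box_large 0.62 [121. 246.] n 387 ztop 60.1 c 475.1 311.0 r 32.7 hull [475.1 311. ]
plinth 0.62 [131. 246.] n 760 ztop 20.3 c 475.4 312.3 r 47.6 hull [475.5 312.3]
box_small 0.56 [273. 209.] n 264 ztop 40.4 c 559.0 -10.0 r 7.6 hull [558.9  -9.7]
box_small 0.83 [285. 211.] n 3437 ztop 44.5 c 428.8 -93.6 r 20.8 hull [428.8 -93.7]
```

View pics/w4.png

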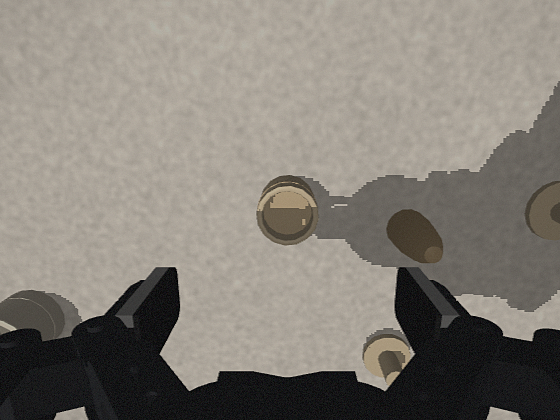

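The small box is at (288,211), ahead of the open fingers; tusk at (415,237), clear. The middle box is seated (top at 98 mm). Grasping the small box.

```bash
python3 -m inch '[[1,0.8,0,30,0,0,0],[1,0,0,40,0,0,0],[1,0,0,30,0,0,0],[1,0,0,14,0,0,0],[1,0,0,5,0,0,0],[1,0,0,2,0,0,0],[1,0,0,0,0,0,0],[1,0,0,0,0,0,0]]' 40; python3 -m inch '[[-1,0,0,0,0,0,0],[-1,0,0,0,0,0,0],[-1,0,0,0,0,0,0],[-1,0,0,0,0,0,0],[-1,0,0,0,0,0,0],[-1,0,0,0,0,0,0],[-1,0,0,0,0,0,0],[-1,0,0,0,0,0,0]]'; python3 -m inch '[[-1,0,0,-4,0,0,0],[-1,0,0,-12,0,0,0],[-1,0,0,-25,0,0,0],[-1,0,0,-35,0,0,0],[-1,0,0,-40,0,0,0],[-1,0,0,-35,0,0,0],[-1,0,0,-15,0,0,0],[-1,0,0,-4,0,0,0]]'
```

```text
t: 28.55
tcp_pos: [428.3, -94.1, 11.9]
tool_rot: [[-1.0, -0.002, 0.001], [-0.002, 1.0, -0.001], [-0.001, -0.001, -1.0]]
ft_force: [0.3, -0.2, -0.5]
finger_gap: 85.6
grip_force: 0.0
t: 29.55
tcp_pos: [427.8, -93.8, 11.6]
tool_rot: [[-1.0, -0.002, 0.0], [-0.002, 1.0, -0.0], [-0.0, -0.0, -1.0]]
ft_force: [-1.9, 1.0, 6.6]
finger_gap: 41.3
grip_force: 40.2
t: 30.55
tcp_pos: [428.5, -94.1, 182.9]
tool_rot: [[-1.0, -0.002, 0.003], [-0.002, 1.0, -0.001], [-0.003, -0.001, -1.0]]
ft_force: [0.1, 0.0, -1.0]
finger_gap: 41.0
grip_force: 40.5
```

```bash
python3 -m inch '[[-1,-4,10,0,0,0,0],[-1,-4,25,0,0,0,0],[-1,-4,40,0,0,0,0],[-1,-4,45,0,0,0,0],[-1,-4,45,0,0,0,0],[-1,-4,45,0,0,0,0],[-1,-4,45,0,0,0,0],[-1,-4,45,0,0,0,0]]'; python3 -m inch '[[-1,-4,45,0,0,0,0],[-1,-4,35,0,0,0,0],[-1,-4,20,0,0,0,0],[-1,-4,6.2,0,0,0,0],[-1,0,0,0,0,0,0],[-1,0,0,10,0,0,0],[-1,0,0,20,0,0,0],[-1,0,0,20,0,0,0]]'; python3 -m inch '[[-1,0,0,10,0,0,0],[-1,0,0,5,0,0,0],[-1,0,0,0,0,0,0],[-1,0,0,0,0,0,0],[-1,0,0,0,0,0,0],[-1,0,0,0,0,0,0],[-1,0,0,0,0,0,0],[-1,0,0,0,0,0,0]]'; python3 -c "
from h import *
rep('wrist',['box_small','box_middle'])"
```

```text
t: 31.55
tcp_pos: [458.0, 208.2, 180.0]
tool_rot: [[-1.0, -0.003, -0.002], [-0.003, 1.0, -0.001], [0.002, -0.001, -1.0]]
ft_force: [1.2, -0.3, -1.2]
finger_gap: 40.6
grip_force: 40.6
t: 32.55
tcp_pos: [474.7, 311.4, 130.2]
tool_rot: [[-1.0, -0.001, -0.0], [-0.001, 1.0, -0.0], [0.0, -0.0, -1.0]]
ft_force: [0.0, 0.1, -1.0]
finger_gap: 41.1
grip_force: 40.6
t: 33.55
tcp_pos: [474.9, 312.5, 116.3]
tool_rot: [[-1.0, -0.002, 0.0], [-0.002, 1.0, -0.0], [-0.0, -0.0, -1.0]]
ft_force: [0.5, -0.6, -0.9]
finger_gap: 41.2
grip_force: 40.6
box_small 0.83 [285. 295.] n 13173 ztop 149.0 c 475.9 312.7 r 21.2 hull [475.8 312.6]
box_middle 0.56 [286. 215.] n 3539 ztop 98.6 c 473.5 312.3 r 26.3 hull [476.1 312.3]
```

```bash
python3 -m inch '[[-1,-0.8,0,2,0,0,0],[-1,0,0,3,0,0,0],[-1,0,0,2,0,0,0],[-1,0,0,1.5,0,0,0],[-1,0,0,1,0,0,0],[-1,0,0,0.8,0,0,0],[-1,0,0,0.5,0,0,0],[-1,0,0,0,0,0,0]]'; python3 -m inch '[[-1,0,0,0.5,0,0,0],[-1,0,0,0.5,0,0,0],[-1,0,0,0.4,0,0,0],[-1,0,0,0.4,0,0,0],[-1,0,0,0.3,0,0,0],[-1,0,0,0,0,0,0],[-1,0,0,0,0,0,0],[-1,0,0,0,0,0,0]]'
```

```text
t: 34.7
tcp_pos: [475.7, 312.5, 105.5]
tool_rot: [[-1.0, -0.002, 0.0], [-0.002, 1.0, -0.0], [-0.0, -0.0, -1.0]]
ft_force: [-0.9, 0.5, -0.8]
finger_gap: 40.9
grip_force: 40.6
t: 35.7
tcp_pos: [475.8, 312.5, 103.7]
tool_rot: [[-1.0, -0.002, 0.0], [-0.002, 1.0, -0.0], [-0.0, -0.0, -1.0]]
ft_force: [-0.9, -0.4, 4.9]
finger_gap: 41.1
grip_force: 41.0
```

```bash
python3 -m inch '[[0.2,0,0,0,0,0,0],[0.5,0,0,0,0,0,0],[0.8,0,0,0,0,0,0],[1,0,0,0,0,0,0],[1,0,0,-10,0,0,0],[1,0,0,-30,0,0,0],[1,0,0,-40,0,0,0],[1,0,0,-40,0,0,0]]'; python3 -m inch '[[1,0,-10,-15,0,0,0],[1,-8,-35,0,0,0,0],[1,-12,-50,0,0,0,0],[1,-14,-55,0,0,0,0],[1,-14,-55,0,0,0,0],[1,-14,-55,0,0,0,0],[1,-14,-42,20,0,0,0],[1,-8.7,-20.5,40,0,0,0]]';  python3 -m inch '[[1,0,0,40,0,0,0],[1,0,0,20,0,0,0],[1,0,0,0,0,0,0],[1,0,0,0,0,0,0],[1,0,0,0,0,0,0],[1,0,0,0,0,0,0],[1,0,0,0,0,0,0],[1,0,0,0,0,0,0]]'; python3 -c "
from h import *
rep('top',['box_small','box_middle','box_large','plinth'])
rep('scene',['box_small','box_middle','box_large','plinth'],'s2.png')
rep('wrist',['lid_narrow'],'w5.png')"
```

```text
t: 36.7
tcp_pos: [475.6, 312.5, 225.3]
tool_rot: [[-1.0, -0.002, 0.0], [-0.002, 1.0, 0.0], [-0.0, 0.0, -1.0]]
ft_force: [0.8, 0.1, 0.5]
finger_gap: 85.4
grip_force: 0.0
t: 37.7
tcp_pos: [562.7, -13.0, 178.9]
tool_rot: [[-1.0, 0.001, 0.004], [0.001, 1.0, -0.001], [-0.004, -0.001, -1.0]]
ft_force: [0.6, 0.6, -0.9]
finger_gap: 85.4
grip_force: 0.0
t: 38.7
tcp_pos: [561.2, -9.8, 118.6]
tool_rot: [[-1.0, -0.002, 0.0], [-0.002, 1.0, -0.0], [-0.0, -0.0, -1.0]]
ft_force: [-0.5, -0.2, -0.3]
finger_gap: 85.5
grip_force: 0.0
box_small 0.7 [ 94. 245.] n 586 ztop 136.4 c 474.7 311.9 r 21.0 hull [474.8 311.8]
box_middle 0.64 [111. 252.] n 313 ztop 98.9 c 474.9 309.6 r 26.3 hull [474.6 310.3]
box_large 0.67 [121. 245.] n 327 ztop 59.2 c 474.8 310.6 r 32.4 hull [474.9 310.8]
plinth 0.84 [128. 250.] n 703 ztop 20.3 c 475.2 312.0 r 47.6 hull [475.2 312. ]
box_small 0.71 [466. 198.] n 793 ztop 137.3 c 475.4 310.4 r 21.7 hull [475.9 311.3]
box_small 0.3 [444. 231.] n 681 ztop 59.9 c 477.4 311.4 r 33.1 hull [477.3 311.5]
box_middle 0.6 [457. 216.] n 596 ztop 99.7 c 478.2 310.3 r 26.2 hull [478.2 310.3]
box_large 0.56 [446. 230.] n 690 ztop 60.0 c 477.7 311.6 r 32.9 hull [477.8 311.5]
plinth 0.89 [440. 240.] n 865 ztop 21.0 c 478.6 311.7 r 48.7 hull [477.9 312.1]
lid_narrow 0.69 [287. 211.] n 2422 ztop 40.5 c 561.3 -9.6 r 8.0 hull [561.1  -9.5]
```

View pics/s2.png

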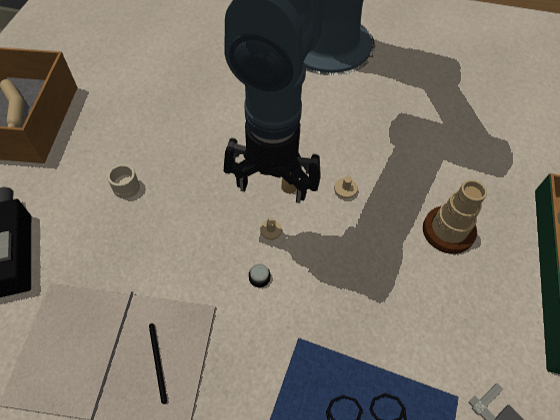

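View pics/w5.png

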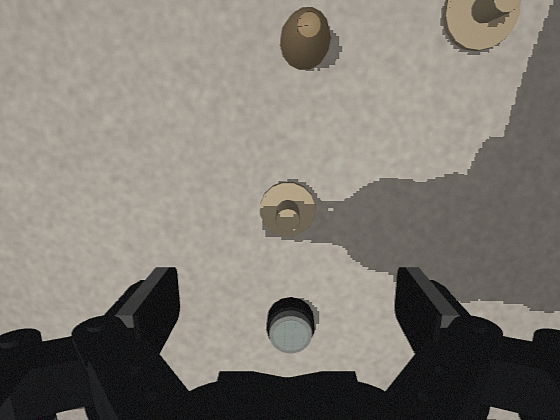

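The tower stands straight at (455,215) in the scene picture. The narrow lid is at (288,210) in the wrist picture, between the fingers, with the loupe at (290,325) and the tusk at (306,38) clear.

```bash
python3 -m inch '[[1,0.8,0.1,25,0,0,0],[1,0,0,30,0,0,0],[1,0,0,25,0,0,0],[1,0,0,13,0,0,0],[1,0,0,5.5,0,0,0],[1,0,0,2,0,0,0],[1,0,0,0,0,0,0],[1,0,0,0,0,0,0]]' 30; python3 -m inch '[[-1,0,0,0,0,0,0],[-1,0,0,0,0,0,0],[-1,0,0,0,0,0,0],[-1,0,0,0,0,0,0],[-1,0,0,0,0,0,0],[-1,0,0,0,0,0,0],[-1,0,0,0,0,0,0],[-1,0,0,0,0,0,0]]'
```

```text
t: 40.3
tcp_pos: [560.9, -9.8, 18.6]
tool_rot: [[-1.0, -0.002, 0.001], [-0.002, 1.0, -0.0], [-0.001, -0.0, -1.0]]
ft_force: [0.3, 0.3, 0.3]
finger_gap: 85.8
grip_force: 0.0
t: 41.3
tcp_pos: [560.3, -9.7, 17.9]
tool_rot: [[-1.0, -0.002, 0.0], [-0.002, 1.0, -0.0], [-0.0, -0.0, -1.0]]
ft_force: [0.2, 0.7, 2.2]
finger_gap: 14.7
grip_force: 29.2
```

```bash
python3 -m inch '[[-1,0,0,-4,0,0,0],[-1,0,0,-14,0,0,0],[-1,0,0,-28,0,0,0],[-1,0,0,-40,0,0,0],[-1,0,0,-40,0,0,0],[-1,0,0,-34,0,0,0],[-1,0,0,-13,0,0,0],[-1,0,0,-4,0,0,0]]'; python3 -m inch '[[-1,2,8,0,0,0,0],[-1,6,24,0,0,0,0],[-1,10,38,0,0,0,0],[-1,11,42,0,0,0,0],[-1,11,42,0,0,0,0],[-1,11,42,0,0,0,0],[-1,11,42,0,0,0,0],[-1,10,38,0,0,0,0]]'; python3 -m inch '[[-1,7,25,0,0,0,0],[-1,4,15,0,0,0,0],[-1,1.5,6.2,0,0,0,0],[-1,0,0,0,0,0,0],[-1,0,0,10,0,0,0],[-1,0,0,15,0,0,0],[-1,0,0,7,0,0,0],[-1,0,0,0,0,0,0]]';  python3 -m inch '[[-1,0,0,0,0,0,0],[-1,0,0,0,0,0,0],[-1,0,0,0,0,0,0],[-1,0,0,0,0,0,0],[-1,0,0,0,0,0,0],[-1,0,0,0,0,0,0],[-1,0,0,0,0,0,0],[-1,0,0,0,0,0,0]]'; python3 -c "
from h import *
rep('wrist',['lid_narrow','box_small'],'w6.png')"
```

```text
t: 42.3
tcp_pos: [560.5, -9.8, 195.5]
tool_rot: [[-1.0, -0.002, 0.001], [-0.002, 1.0, -0.0], [-0.001, -0.0, -1.0]]
ft_force: [0.3, -0.0, -2.0]
finger_gap: 14.7
grip_force: 29.2
t: 43.3
tcp_pos: [485.7, 267.5, 193.0]
tool_rot: [[-1.0, -0.003, -0.003], [-0.003, 1.0, -0.001], [0.003, -0.001, -1.0]]
ft_force: [-0.7, -0.4, -0.2]
finger_gap: 14.7
grip_force: 29.3
t: 44.3
tcp_pos: [474.4, 311.7, 161.7]
tool_rot: [[-1.0, -0.002, -0.002], [-0.002, 1.0, -0.001], [0.002, -0.001, -1.0]]
ft_force: [-0.0, -0.6, 0.1]
finger_gap: 14.9
grip_force: 29.3
t: 45.3
tcp_pos: [475.1, 312.3, 162.8]
tool_rot: [[-1.0, -0.002, -0.0], [-0.002, 1.0, -0.0], [0.0, -0.0, -1.0]]
ft_force: [0.5, 0.8, -0.2]
finger_gap: 14.7
grip_force: 29.3
lid_narrow 0.85 [286. 261.] n 4125 ztop 185.5 c 475.9 311.8 r 8.4 hull [476.  312.1]
box_small 0.57 [287. 212.] n 2100 ztop 136.8 c 472.3 312.8 r 19.9 hull [476.2 312.6]
```

View pics/w6.png

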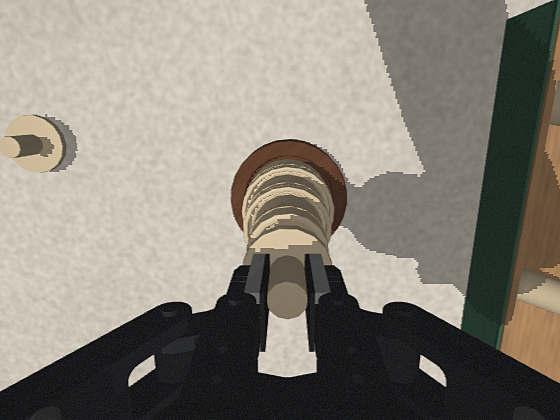

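The lid hangs straight above the tower at (288,285), with the tower below it at (288,215). Lowering.

```bash
python3 -m inch '[[-1,-0.6,0.1,3,0,0,0],[-1,0,0,4,0,0,0],[-1,0,0,3,0,0,0],[-1,0,0,2,0,0,0],[-1,0,0,2,0,0,0],[-1,0,0,1,0,0,0],[-1,0,0,0.5,0,0,0],[-1,0,0,0,0,0,0]]'; python3 -m inch '[[-1,0,0,0.4,0,0,0],[-1,0,0,0.4,0,0,0],[-1,0,0,0.4,0,0,0],[-1,0,0,0.4,0,0,0],[-1,0,0,0.2,0,0,0],[-1,0,0,0,0,0,0],[-1,0,0,0,0,0,0],[-1,0,0,0,0,0,0]]'
```

```text
t: 46.45
tcp_pos: [475.8, 312.4, 147.4]
tool_rot: [[-1.0, -0.002, 0.0], [-0.002, 1.0, -0.0], [-0.0, -0.0, -1.0]]
ft_force: [-0.9, -1.0, 0.3]
finger_gap: 14.9
grip_force: 29.3
t: 47.45
tcp_pos: [475.9, 312.4, 145.9]
tool_rot: [[-1.0, -0.002, 0.001], [-0.002, 1.0, 0.0], [-0.001, 0.0, -1.0]]
ft_force: [-1.4, -1.0, 5.1]
finger_gap: 14.5
grip_force: 29.8
```

```bash
python3 -m inch '[[-0.6,0,0,0,0,0,0],[-0.2,0,0,0,0,0,0],[0.2,0,0,0,0,0,0],[0.6,0,0,0,0,0,0],[1,0,0,-8,0,0,0],[1,0,0,-20,0,0,0],[1,0,0,-25,0,0,0],[1,0,0,-15,0,0,0]]'; python3 -m inch '[[1,4,-12,0,0,0,0],[1,8,-40,0,0,0,0],[1,9,-50,0,0,0,0],[1,9,-50,0,0,0,0],[1,8,-34,10,0,0,0],[1,5.6,-16,30,0,0,0],[1,0,0,35,0,0,0],[1,0,0,15,0,0,0]]';  python3 -m inch '[[1,0,0,0,0,0,0],[1,0,0,0,0,0,0],[1,0,0,0,0,0,0],[1,0,0,0,0,0,0],[1,0,0,0,0,0,0],[1,0,0,0,0,0,0],[1,0,0,0,0,0,0],[1,0,0,0,0,0,0]]'; python3 -c "
from h import *
rep('top',['lid_narrow','box_small','box_middle','box_large'])
rep('wrist',['lid_wide'],'w7.png')"
```

```text
t: 48.45
tcp_pos: [476.4, 312.7, 215.4]
tool_rot: [[-1.0, -0.002, 0.002], [-0.002, 1.0, 0.001], [-0.002, 0.001, -1.0]]
ft_force: [-1.0, -0.2, 0.3]
finger_gap: 85.7
grip_force: 0.0
t: 49.45
tcp_pos: [429.4, 109.1, 120.7]
tool_rot: [[-1.0, -0.001, -0.005], [-0.001, 1.0, -0.001], [0.005, -0.001, -1.0]]
ft_force: [-0.1, 0.4, 0.0]
finger_gap: 85.2
grip_force: 0.0
t: 50.45
tcp_pos: [432.5, 110.3, 123.5]
tool_rot: [[-1.0, -0.002, -0.0], [-0.002, 1.0, -0.0], [0.0, -0.0, -1.0]]
ft_force: [-0.4, -0.2, 0.0]
finger_gap: 85.5
grip_force: 0.0
lid_narrow 0.64 [ 89. 240.] n 250 ztop 169.2 c 474.6 231.2 r 88.0 hull [434.5 230.1]
box_small 0.61 [107. 242.] n 169 ztop 575.1 c 472.5 132.7 r 2.8 hull [-460.2  102.5]
box_middle 0.51 [114. 246.] n 183 ztop 98.5 c 483.7 299.2 r 19.7 hull [477.2 307.6]
box_large 0.58 [122. 238.] n 210 ztop 58.8 c 489.9 218.3 r 104.7 hull [569.  203.3]
lid_wide 0.93 [289. 207.] n 2991 ztop 40.4 c 433.6 110.5 r 8.0 hull [433.5 110.5]
```

The narrow lid's top reads 169 mm, so it is seated (168 expected). Now the wide lid.

```bash
python3 -m inch '[[1,0,0.1,25,0,0,0],[1,0,0,32,0,0,0],[1,0,0,27,0,0,0],[1,0,0,14,0,0,0],[1,0,0,5.5,0,0,0],[1,0,0,2,0,0,0],[1,0,0,0,0,0,0],[1,0,0,0,0,0,0]]' 30; python3 -m inch '[[-1,0,0,0,0,0,0],[-1,0,0,0,0,0,0],[-1,0,0,0,0,0,0],[-1,0,0,0,0,0,0],[-1,0,0,0,0,0,0],[-1,0,0,0,0,0,0],[-1,0,0,0,0,0,0],[-1,0,0,0,0,0,0]]'; python3 -m inch '[[-1,0,0,-4,0,0,0],[-1,0,0,-12,0,0,0],[-1,0,0,-22,0,0,0],[-1,0,0,-30,0,0,0],[-1,0,0,-30,0,0,0],[-1,0,0,-20,0,0,0],[-1,0,0,-8,0,0,0],[-1,0,0,-2,0,0,0]]'
```

```text
t: 51.8
tcp_pos: [433.2, 110.5, 18.7]
tool_rot: [[-1.0, -0.002, 0.001], [-0.002, 1.0, 0.0], [-0.001, 0.0, -1.0]]
ft_force: [-0.1, -0.5, -0.5]
finger_gap: 85.5
grip_force: 0.0
t: 52.8
tcp_pos: [432.5, 110.4, 18.2]
tool_rot: [[-1.0, -0.002, 0.0], [-0.002, 1.0, -0.0], [-0.0, -0.0, -1.0]]
ft_force: [-0.7, 0.4, 3.7]
finger_gap: 14.5
grip_force: 29.3
t: 53.8
tcp_pos: [432.7, 110.4, 146.4]
tool_rot: [[-1.0, -0.002, 0.001], [-0.002, 1.0, -0.0], [-0.001, -0.0, -1.0]]
ft_force: [0.1, 0.6, -0.4]
finger_gap: 14.5
grip_force: 29.2
```

```bash
python3 -m inch '[[-1,-3,-10,0,0,0,0],[-1,-7,-25,0,0,0,0],[-1,-9,-35,0,0,0,0],[-1,-10,-38,0,0,0,0],[-1,-10,-38,0,0,0,0],[-1,-10,-38,0,0,0,0],[-1,-10,-38,0,0,0,0],[-1,-10,-38,0,0,0,0]]'; python3 -m inch '[[-1,-10,-38,0,0,0,0],[-1,-9,-35,0,0,0,0],[-1,-7,-20,0,0,0,0],[-1,-3,-7,0,0,0,0],[-1,0,0,0,0,0,0],[-1,0,0,0,0,0,0],[-1,0,0,0,0,0,0],[-1,0,0,0,0,0,0]]'; python3 -c "
from h import *
rep('wrist',['lid_wide','jar'],'w8.png')
rep('top',['jar']);rep('scene',['jar'])"
```

```text
t: 54.8
tcp_pos: [501.4, -151.2, 144.9]
tool_rot: [[-1.0, -0.001, -0.002], [-0.001, 1.0, 0.001], [0.002, 0.001, -1.0]]
ft_force: [-0.1, -0.2, -1.1]
finger_gap: 14.8
grip_force: 29.3
t: 55.8
tcp_pos: [531.2, -248.8, 146.2]
tool_rot: [[-1.0, -0.003, 0.0], [-0.003, 1.0, -0.0], [-0.0, -0.0, -1.0]]
ft_force: [-0.2, 0.5, -1.0]
finger_gap: 14.9
grip_force: 29.3
lid_wide 0.95 [287. 254.] n 5161 ztop 168.6 c 531.9 -248.6 r 8.2 hull [ 532.  -248.8]
jar 0.93 [203. 204.] n 4810 ztop 44.6 c 531.3 -309.6 r 26.0 hull [ 531.3 -309.5]
```

View pics/w8.png

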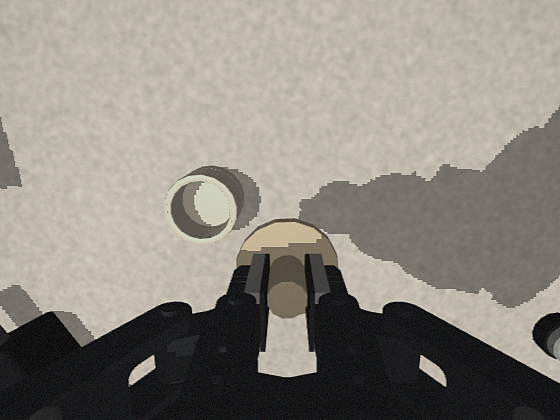

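Lid in the grip at (288,265), jar mouth at (203,206): the shift to make is dx −0.7, dy −60.8.

```bash
python3 -m inch '[[-1,0.7,-10.8,0,0,0,0],[-1,0,-25,0,0,0,0],[-1,0,-18,0,0,0,0],[-1,0,-7,10,0,0,0],[-1,0,0,25,0,0,0],[-1,0,0,25,0,0,0],[-1,0,0,13,0,0,0],[-1,0,0,5,0,0,0]]'; python3 -m inch '[[-1,0,0,0,0,0,0],[-1,0,0,0,0,0,0],[-1,0,0,0,0,0,0],[-1,0,0,2,0,0,0],[-1,0,0,2,0,0,0],[-1,0,0,0,0,0,0],[-1,0,0,0,0,0,0],[-1,0,0,0,0,0,0]]'
```

```text
t: 57.15
tcp_pos: [530.0, -309.8, 67.0]
tool_rot: [[-1.0, -0.002, -0.001], [-0.002, 1.0, 0.001], [0.001, 0.001, -1.0]]
ft_force: [0.4, -0.3, -1.4]
finger_gap: 14.8
grip_force: 29.3
t: 58.15
tcp_pos: [530.7, -310.2, 64.1]
tool_rot: [[-1.0, -0.002, 0.0], [-0.002, 1.0, -0.0], [-0.0, -0.0, -1.0]]
ft_force: [-0.0, 0.8, -0.6]
finger_gap: 14.8
grip_force: 29.3
```

```bash
python3 -m inch '[[-1,0,0.5,2,0,0,0],[-1,0,0,2,0,0,0],[-1,0,0,2,0,0,0],[-1,0,0,1.2,0,0,0],[-1,0,0,1,0,0,0],[-1,0,0,0.5,0,0,0],[-1,0,0,0,0,0,0],[-1,0,0,0,0,0,0]]'; python3 -m inch '[[-1,0,0,0.4,0,0,0],[-1,0,0,0.4,0,0,0],[-1,0,0,0.4,0,0,0],[-1,0,0,0.3,0,0,0],[-1,0,0,0,0,0,0],[-1,0,0,0,0,0,0],[-1,0,0,0,0,0,0],[-1,0,0,0,0,0,0]]'
```

```text
t: 59.15
tcp_pos: [530.7, -309.7, 55.5]
tool_rot: [[-1.0, -0.002, 0.0], [-0.002, 1.0, -0.0], [-0.0, -0.0, -1.0]]
ft_force: [-0.3, -0.1, -0.4]
finger_gap: 14.7
grip_force: 29.3
t: 60.15
tcp_pos: [530.7, -309.7, 54.2]
tool_rot: [[-1.0, -0.002, 0.0], [-0.002, 1.0, -0.0], [-0.0, -0.0, -1.0]]
ft_force: [-1.0, 0.9, 4.4]
finger_gap: 15.1
grip_force: 29.6
```

Contact came at the predicted 54.2. Releasing and taking the final look.

```bash
python3 -m inch '[[-0.6,0,0,0,0,0,0],[-0.2,0,0,0,0,0,0],[0.2,0,0,0,0,0,0],[0.6,0,0,0,0,0,0],[1,0,0,-8,0,0,0],[1,0,0,-30,0,0,0],[1,0,0,-45,0,0,0],[1,0,0,-45,0,0,0]]'; python3 -m inch '[[1,0,0,-40,0,0,0],[1,30,0,-15,0,0,0],[1,35,-10,0,0,0,0],[1,30,-10,0,0,0,0],[1,10,0,0,0,0,0],[1,0,0,0,0,0,0],[1,0,0,0,0,0,0],[1,0,0,0,0,0,0]]'; python3 -c "
from h import *
rep('scene',['lid_wide','lid_narrow','jar','tusk_tip','loupe','box_small'],'s3.png')
rep('top',['lid_wide','lid_narrow','tusk_tip','loupe'],'t3.png')
p=cv2.imread('pics/s3.png'); a=cv2.resize(p[150:270,410:510],None,fx=4,fy=4); b=cv2.resize(p[150:270,75:175],None,fx=4,fy=4)
cv2.imwrite('pics/z3.png',np.hstack([a,b]))"
```

```text
t: 61.15
tcp_pos: [530.5, -309.6, 183.7]
tool_rot: [[-1.0, -0.002, 0.0], [-0.002, 1.0, -0.0], [-0.0, -0.0, -1.0]]
ft_force: [0.7, -1.0, 0.6]
finger_gap: 85.1
grip_force: 0.0
t: 62.15
tcp_pos: [426.5, -329.7, 236.8]
tool_rot: [[-1.0, -0.003, 0.0], [-0.003, 1.0, -0.0], [-0.0, -0.0, -1.0]]
ft_force: [0.6, -1.0, 0.2]
finger_gap: 85.3
grip_force: 0.0
lid_wide 0.96 [118. 172.] n 438 ztop 77.2 c 531.5 -309.6 r 8.8 hull [ 531.6 -310.1]
lid_narrow 0.89 [478. 185.] n 450 ztop 169.2 c 476.7 311.0 r 8.1 hull [476.7 310.9]
jar 0.72 [127. 185.] n 481 ztop 47.4 c 535.7 -306.1 r 24.2 hull [ 532.5 -308.8]
tusk_tip 0.9 [289. 180.] n 371 ztop 57.3 c 451.0 -0.6 r 7.5 hull [4.514e+02 4.000e-01]
loupe 0.91 [258. 278.] n 409 ztop 27.3 c 654.6 -7.3 r 16.7 hull [654.4  -7.6]
box_small 0.92 [461. 204.] n 449 ztop 137.4 c 482.2 309.1 r 19.0 hull [477.4 310.8]
lid_wide 0.89 [425. 229.] n 436 ztop 76.5 c 529.7 -309.2 r 8.0 hull [ 529.4 -309.2]
lid_narrow 0.61 [ 90. 244.] n 410 ztop 167.9 c 475.1 312.1 r 8.5 hull [474.4 312.1]
lid_narrow 0.49 [273. 164.] n 274 ztop 26.6 c 652.7 -6.8 r 16.0 hull [652.9  -7. ]
tusk_tip 0.65 [268. 264.] n 192 ztop 57.1 c 449.2 0.3 r 6.9 hull [449.2   0.6]
loupe 0.83 [275. 161.] n 268 ztop 26.6 c 652.7 -6.8 r 16.0 hull [652.9  -7. ]
```

View pics/z3.png

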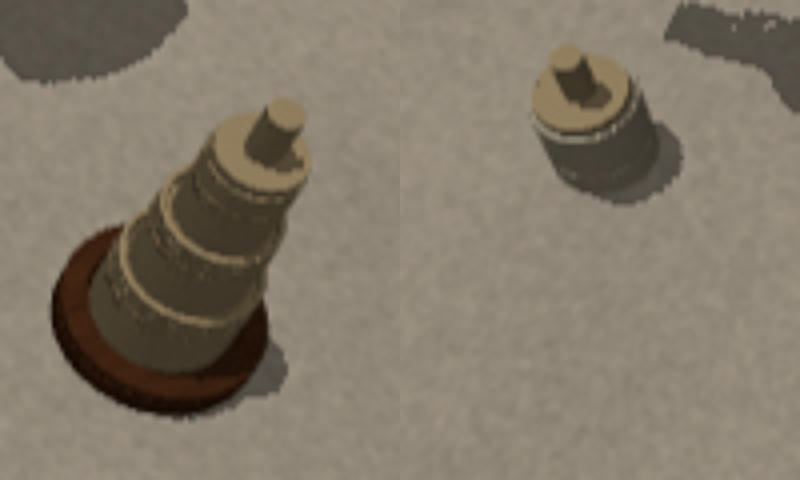

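The tower (left, about (180,260)) is upright with its lid flush. The jar (right, about (600,120)) is closed by the wide lid, top at 76 mm as expected. The tusk and loupe haven't moved.

```bash
python3 -c "
from rig import ctrl
print(ctrl.finish_job())"
```

```text
the job is handed in; nothing more can be done
None
```

The job is handed in: the three-box tower stands on the plinth closed with the narrow lid, the wide lid is in the jar, and camera readings show every piece seated at its expected height with the tusk tip and loupe unmoved; it took about 62 s of the 144 s allowed.

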